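# Draw a tile from the rack and hold it over the glazing basin

### The arm

A 7-joint arm with a two-finger parallel gripper is mounted at the origin on the work surface. World frame = base frame: x ahead of the robot, y to its left, z up, the work surface at z = 0. Lengths are in m, angles in rad, forces in N, time in s.
With the tool pointing down it reaches from about 0.425 to 0.825 m from the base axis. Payload 3.6 kg.
Tool frame: the origin (TCP) lies at the very end of the fingers, on their centre line; the grasp point (between the pads) lies 19 mm behind it; z points along the fingers, y is the line along which they close (so a half turn about z gives the same grasp; the last joint's range is limited). The gripper opens to 85 mm and grips with 20 to 120 N. Pads are 22 mm wide; open, the fingers measure 114 mm over their backs; the gripper's body (76 mm by 85 mm) begins 54 mm behind the grasp point. The pads swing forward as they close: fully open they stand 13 mm farther back than shut.
Start: joints at [-1.371, 0.615, -0.013, 1.423, 0.008, 1.103, -0.04], TCP at [0.146, 0.633, 0.231] pointing down, gripper open.
Joint ranges: [-3.12, 3.12], [-0.3, 2.06], [-1.34, 1.32], [0.26, 2.42], [-1.36, 4.5], [0.01, 1.98], [-2.84, 2.84]. Speed limits (rad/s): [2.79, 2.79, 3.14, 3.14, 3.14, 3.14, 3.14].

### API

Orientations are given as a rotation vector (axis times angle).
In Python, from rig import state, get_image, get_calibration, job_done gives the robot as it stands.
- The arm moves only by the tool arm_command, never from a script. Its argument "commands" is a list of rows, each a list of 5 numbers: the gripper command: -1 is shut, 1 is fully open, values between are in proportion, then the shift along the tool's x, y, z in mm, then the turn about the tool's z in rad. In form: [[gripper, dx, dy, dz, twist], ...]. A call has 1 to 8 rows; each row shifts and turns the commanded pose from where the row before left it, along the tool's axes as they then stand; what a row does not reach is not made up. A row lasts 1/8 s, in which the tool goes at most 62.5 mm and 10.7 degrees, less where a joint would pass 70% of its speed; a pose out of reach is approached as far as the arm can. A call is refused whole if a number of a shift passes 62.5 or a number of a turn 0.188, either way. A call with a gripper value outside its range is refused whole. The fingers move at their own pace and stop on an object; the grip force is fixed at half the most. Time passes only in rows, so rows that do not move let the fingers close. It gives the time, the measured TCP pose, the force, the opening and the grip force at its end, in the units of the state.
- state(): the state, without advancing time (a new reading comes with each control period).
- get_image(name): name is "scene" or "top" or "wrist"; returns the picture (480x640x3 uint8, red, green, blue); there is no depth.
- get_calibration(name): a dict with "mtx" (3x3 intrinsics, pixels), "world_to_cam" (4x4, takes a point from world to camera coordinates); the wrist camera has in their place "T_tool_cam" (4x4, takes a point from camera to tool coordinates, whose origin is the TCP and whose axes are the flange's). Camera axes: x right, y down, z forward; pixel columns grow to the right and rows downward; lengths in m; the calibration is good to about 2 mm. The wrist camera is an equidistant fisheye: a pixel r from the principal point sees the ray r / f radians off the axis. A picture is of the moment at which its call begins: read the wrist's pose just before it. get_calibration takes no time and is no camera call.
- job_done(): hands the job in; it is judged then, once.
The state is a dict: "t": time; "qpos": joint angles; "joint_vel": joint speeds; "joint_efforts": joint torques, N m; "eef_pos": TCP position; "tool_rot": TCP orientation; "wrist_force": force on the tool from outside, world axes, zero at the start; "ft_torque": the same for the moment, N m; "width": opening from 0.0 (shut) to 1.0 (fully open); "finger_force": force on a finger pad.
Only numpy, scipy, OpenCV 4.12 (cv2) and the standard library are available. Lean on these libraries where they do the work, as an engineer would, in place of code of your own. Each camera call takes 0.05 s, during which the arm holds its last target. There are 200 camera calls.

### The job

Take the tall tile by its top edge, slide it straight up out of its groove in the wooden rack and hold it, upright with its lower edge level, over the middle of the empty basin, the lower edge about 5 cm above the rim, ready for glaze to be poured over it. Keep it steady there for three seconds and finish still holding it: do not put it down or let go. Leave the square tiles in the rack and do not shift the basin, the jar, the cup or the brush.

Things in the scene. Friction and masses are not known exactly. Their poses are not given: they have to be found in the camera images.
- tall_tile_center (a point): The tall tile, bare terracotta, 100 mm wide (along its x), 10 mm thick (along its y) and 150 mm tall (along its z, up), about 0.2 to 0.4 kg, plain rectangular and a half taller than the three square tiles beside it; the point is its centre, half-way up. It stands upright in one of the rack's four grooves, its top edge about 170 mm above the bench and 50 mm above the square tiles' tops.
- tall_tile_foot (a point): The middle of the tall tile's lower edge, 75 mm below its centre; same axes.
- rack: Wooden tile rack, fixed: 128 (its x) by 220 (its y) by 85 mm high; origin in the middle of its underside. Two grooved side boards along y; four upright grooves, open on top, at y = -67.5, -22.5, 22.5, 67.5 mm, each with a tile (which one varies), its upright edges in facing grooves with 2 mm play each way. Tiles stand on rails 20 mm up: the tall one must rise 65 mm to clear the grooves.
- basin_rim (a point): The centre of the mouth of the wide round basin, grey plastic, empty, loose, 0.8 kg: 260 mm across the rim, 80 mm high; the point is level with the rim. Basin and rack stand side by side; which is on the left varies.
- square_tile1_center (a point): One of the three square terracotta tiles: 100 mm wide (along its x), 10 mm thick (along its y), 100 mm tall (along its z); the point is its centre, half-way up. Stands upright in a groove of the rack, top edge about 120 mm above the bench. To be left where it is.
- square_tile2_center (a point): One of the three square terracotta tiles: 100 mm wide (along its x), 10 mm thick (along its y), 100 mm tall (along its z); the point is its centre, half-way up. Stands upright in a groove of the rack, top edge about 120 mm above the bench. To be left where it is.
- square_tile3_center (a point): One of the three square terracotta tiles: 100 mm wide (along its x), 10 mm thick (along its y), 100 mm tall (along its z); the point is its centre, half-way up. Stands upright in a groove of the rack, top edge about 120 mm above the bench. To be left where it is.
- jar: Bystander: small round terracotta jar, 124 mm across, 106 mm high, open at the top, loose; origin under its centre.
- cup: Bystander: plain terracotta cup, 72 mm across, 75 mm high, loose; origin under its centre.
- brush: Bystander: a glaze brush lying on the bench, loose; origin under its middle.
Not all that is in view belongs to the job. Leave any green or yellow look-alike of the part that bears tall_tile_center alone.

How it is judged:
On the way, in this order (a step that is already met when the one before it is completed fails the run):
1. the tall tile has been drawn up clear of the rack's grooves, upright, while still above the rack (z of tall_tile_foot in the frame of rack above 0.087 m and horizontal distance between tall_tile_center and rack below 0.15 m and angle between tall_tile_center's own z axis and vertical below 0.2 rad), for 0.05 s.
2. the tall tile is held still, upright and level over the basin for two seconds (horizontal distance between tall_tile_center and basin_rim below 0.04 m and z of tall_tile_foot in the frame of basin_rim between 0.01 and 0.1 m and angle between tall_tile_center's own z axis and vertical below 0.09 rad and linear speed of tall_tile below 0.03 m/s and angular speed of tall_tile below 0.2 rad/s and contact force between tall_tile and the fingers above 0.5 N), for 2 s.
At the end, for the whole second after the job is handed in: The fingers alone hold the tall tile: centre within 40 mm sideways of the basin's centre, lower edge 10 to 100 mm above its rim, upright within 0.09 rad, slower than 0.03 m/s and 0.2 rad/s. Square tiles moved less than 20 mm, basin less than 30 mm (all of step 2 and contact force between tall_tile and rack below 0.05 N and contact force between tall_tile and basin below 0.05 N and distance of each of square_tile1_center, square_tile2_center, square_tile3_center from where it was at the start of the episode below 0.02 m and distance of basin_rim from where it was at the start of the episode below 0.03 m); the arm keeps its last pose, push and grip.
It fails at once if the tall tile tipped more than 0.35 rad (20 degrees) from upright (angle between tall_tile_center's own z axis and vertical above 0.35 rad).
It fails at once if a square tile moved more than 20 mm (distance of any of square_tile1_center, square_tile2_center, square_tile3_center from where it was at the start of the episode above 0.02 m).
It fails at once if the basin shifted more than 30 mm (distance of basin_rim from where it was at the start of the episode above 0.03 m).
It fails at once if the jar, the cup or the brush shifted more than 30 mm (distance of any of jar, cup, brush from where it was at the start of the episode above 0.03 m).
It also fails if it takes over 48 s, if anything falls off the work surface, if the arm or the gripper's body presses on something with over 40 N, if the wrist force passes 120 N, or if a joint passes its speed limit or range.

## Working session

There is one attempt and no reset: what is moved stays moved. The work goes in short steps, Python scripts to look and compute and a tool call to move; the robot and the scene stay as the last step left them, time stands still between calls to the robot, and variables do not carry over. Pictures are saved under pics/ and viewed, at most 10 in all, crops included, and the job is handed in when it is done.

Besides the shell and the picture viewer there is one more tool, called after "Call:" in YAML: its name, and indented under it one key for each argument. arm_command: Moves the arm, as the interface text tells. Its arguments: {"type":"object","properties":{"commands":{"type":"array","items":{"type":"array","items":{"type":"number"}}}},"required":["commands"]}

```bash
mkdir -p pics
python3 - <<'E'
from rig import *
import cv2,numpy as np
for n in("scene","top"):
    cv2.imwrite(f"pics/{n}0.png",get_image(n)[:,:,::-1]); c=get_calibration(n); print(n,np.round(c["mtx"],1).tolist(),np.round(c["world_to_cam"],3).tolist())
c=get_calibration("wrist");print({k:np.round(v,3).tolist() if not isinstance(v,str) else v for k,v in c.items()})
s=state();print(s)
E
```

```text
scene [[607.3, 0.0, 322.6], [0.0, 607.3, 232.1], [0.0, 0.0, 1.0]] [[0.493, 0.87, -0.008, -0.284], [0.74, -0.424, -0.522, -0.4], [-0.458, 0.252, -0.853, 1.602], [0.0, 0.0, 0.0, 1.0]]
top [[474.6, 0.0, 320.2], [0.0, 474.6, 236.8], [0.0, 0.0, 1.0]] [[-0.004, -1.0, 0.008, -0.02], [-0.983, 0.002, -0.181, 0.567], [0.181, -0.009, -0.983, 0.9], [0.0, 0.0, 0.0, 1.0]]
{'mtx': [[371.648, 0.0, 317.84], [0.0, 371.648, 227.781], [0.0, 0.0, 1.0]], 'T_tool_cam': [[0.001, -0.957, -0.289, 0.073], [1.0, 0.001, -0.0, 0.0], [0.0, -0.289, 0.957, -0.142], [0.0, 0.0, 0.0, 1.0]]}
{'t': 0.1, 'qpos': array([-1.37052416,  0.61585063, -0.01260551,  1.42479444,  0.00806824,
        1.10342606, -0.04042259]), 'joint_vel': array([ 0.00132752, -0.00281199, -0.00045163, -0.00377453, -0.0006261 ,
       -0.00031998,  0.000631  ]), 'joint_efforts': array([ 1.89348480e-03, -4.70382786e+01,  2.60521229e-01, -1.71571022e+01,
        1.01558430e-02,  5.88181545e-03,  8.44424690e-07]), 'eef_pos': array([0.14596669, 0.63265831, 0.23021729]), 'tool_rot': array([-0.35538883, -3.12115837,  0.00379274]), 'wrist_force': array([-0.52741329, -0.02781746,  0.3225908 ]), 'ft_torque': array([-0.02910792, -0.0385214 ,  0.06322408]), 'finger_force': 0.0, 'width': 0.9981855728623893}
```

View pics/top0.png

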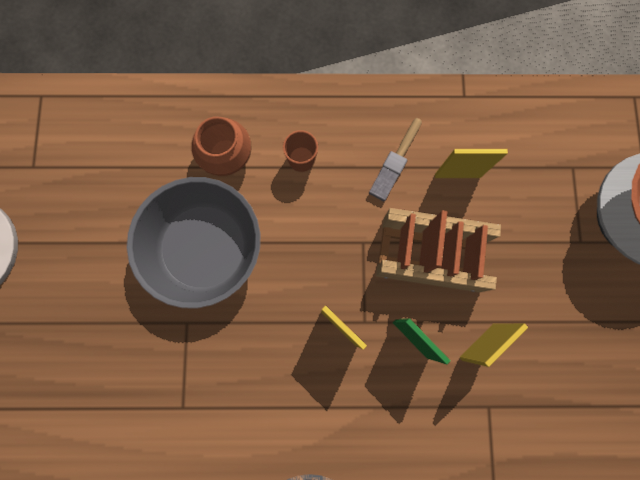

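View pics/scene0.png

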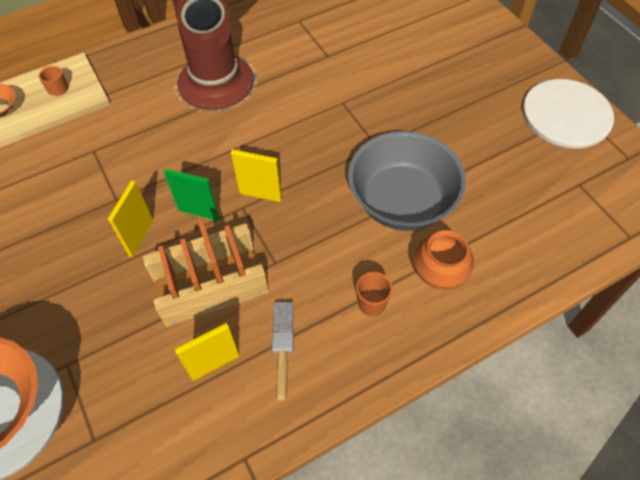

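The top view shows the basin at about (194,242) and the rack at about (441,248). The tall tile is second from the left, near (437,242). The scene view agrees, with the tall tile's top near (201,222). I'll zoom in on both to get its corners.

Run:
```python
import cv2,numpy as np
a=cv2.imread("pics/top0.png")[200:300,370:510];b=cv2.imread("pics/scene0.png")[205:330,135:275]
a=cv2.resize(a,None,fx=4,fy=4,interpolation=2);b=cv2.resize(b,None,fx=4,fy=4,interpolation=2)
b=b[:400]
cv2.imwrite("pics/z.png",np.vstack([a[:, :],b])[:, :][:800,:].copy() if 0 else cv2.resize(np.hstack([a,b]),(800,286)))
cv2.imwrite("pics/z.png",np.hstack([cv2.resize(a,(400,286)),cv2.resize(b,(400,286))]))
```

```text
(no output)
```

View pics/z.png

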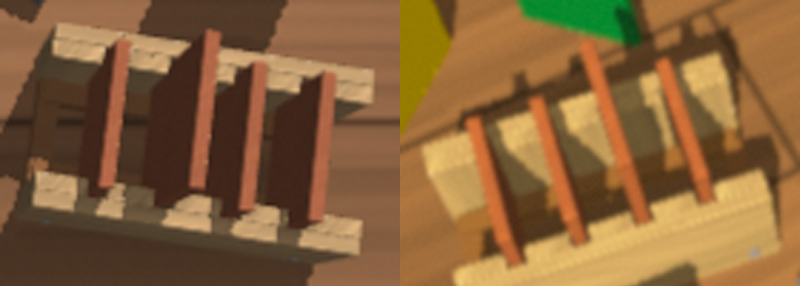

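The crop shows the tall tile's top edge. In the top image it runs from (444.5,211) to (439,266). In the scene image it runs from (200.5,219.7) to (219.7,282). Next I triangulate both ends and the basin rim.

```bash
cat > h.py <<'E'
import cv2,numpy as np
from rig import *
from scipy.spatial.transform import Rotation as R
C={n:get_calibration(n) for n in("scene","top","wrist")}
def P(n): c=C[n]; return np.array(c["mtx"])@np.array(c["world_to_cam"])[:3]
def tri(t,s):
    X=cv2.triangulatePoints(P("top"),P("scene"),np.array(t,float).reshape(2,1),np.array(s,float).reshape(2,1)); return (X[:3]/X[3]).ravel()
def plane(n,uv,z):
    c=C[n];W=np.linalg.inv(np.array(c["world_to_cam"]));d=W[:3,:3]@np.linalg.inv(c["mtx"])@np.array([*uv,1.]);o=W[:3,3];return o+d*(z-o[2])/d[2]
def proj(n,X): p=P(n)@np.append(X,1);return p[:2]/p[2]
E
python3 - <<'E'
from h import *
a=tri((444.5,211.2),(200.5,219.7));b=tri((439,265.8),(219.7,282));print(a,b,(a+b)/2,np.linalg.norm(a-b),"pl",plane("top",(444.5,211.2),.17),plane("top",(439,265.8),.17))
for n in("top","scene"):
    im=cv2.imread(f"pics/{n}0.png");hsv=cv2.cvtColor(im,cv2.COLOR_BGR2HSV)
    m=((hsv[:,:,1]<70)&(hsv[:,:,2]<150)&(hsv[:,:,2]>30)).astype(np.uint8)
    m=cv2.morphologyEx(m,cv2.MORPH_OPEN,np.ones((3,3)))
    k,l,st,ce=cv2.connectedComponentsWithStats(m)
    p=(194,242) if n=="top" else (405,180)
    L=l[p[1],p[0]];print(n,L,st[L])
    c=max(cv2.findContours((l==L).astype(np.uint8),0,1)[0],key=cv2.contourArea)[:,0]
    for z in(.08,):
        q=np.array([plane(n,u,z)[:2] for u in c]);print(z,cv2.minEnclosingCircle(q.astype(np.float32)),q.min(0),q.max(0))
E
```

```text
[ 0.56511947 -0.2279812   0.26081612] [ 0.52961872 -0.25011728 -0.01834684] [ 0.54736909 -0.23904924  0.12123464] 0.28228047827051783 pl [ 0.59141466 -0.24131429  0.17      ] [ 0.49399748 -0.22674245  0.17      ]
top 3 [  127   177   133   131 13771]
0.08 ((0.5557249784469604, 0.22475682199001312), 0.13002178072929382) [0.4277722 0.09723  ] [0.68374584 0.35314331]
scene 5 [ 348  131  118   99 8884]
0.08 ((0.5600761771202087, 0.2171713262796402), 0.13426963984966278) [0.42785    0.09546352] [0.68722948 0.35059024]
```

The two cameras look from opposite sides, so I had the ends swapped. I'll re-match them.

Run:
```python
from h import *
a=tri((444.5,211.2),(219.7,282));b=tri((439,265.8),(200.5,219.7));m=(a+b)/2;print(a,b,m,np.linalg.norm(a-b),np.arctan2(*(a-b)[1::-1]))
s=state();r=R.from_rotvec(s["tool_rot"]);M=r.as_matrix();print(M.round(3),s["eef_pos"])
# basin rim height: near/far edge via left-right extremes skipped; centre by two views of the rim
print("tool-frame delta to above tile",M.T@(m-s["eef_pos"]))
d=(a-b);d[2]=0;d/=np.linalg.norm(d);print("tile dir in tool",M.T@d)
```

```text
[ 0.60813081 -0.24944009  0.11412348] [ 0.49538456 -0.22627803  0.16481072] [ 0.55175768 -0.23785906  0.1394671 ] 0.12576722793321138 -0.20261635936913422
[[-0.974  0.225 -0.001]
 [ 0.225  0.974 -0.002]
 [-0.    -0.002 -1.   ]] [0.14596669 0.63265831 0.23021729]
tool-frame delta to above tile [-0.59110698 -0.75678338  0.09259515]
tile dir in tool [-9.99708745e-01  2.41334497e-02 -4.78302635e-05]
```

The second end's match was off: in the scene view the strip includes the tile's upright side edge. The clean corner gives z≈0.165. Putting the top-view ends on z=0.17 gives a 98.5 mm edge, centred near (0.543,-0.234). I'll hover above that and look from close by.

Call:
arm_command:
  commands:
    - [1,-45,-26,-5,0]
    - [1,-45,-26,-5,0]
    - [1,-45,-26,-5,0]
    - [1,-45,-26,-5,0]
    - [1,-45,-26,0,0]
    - [1,-45,-26,0,0]
    - [1,-45,-26,0,0]
    - [1,-45,-26,0,0]

```text
t: 1.1
eef_pos: [0.451, 0.3483, 0.2509]
tool_rot: [-0.355, -3.121, 0.001]
wrist_force: [-0.2, 1.0, 0.2]
width: 0.999
finger_force: 0.0
```

Call:
arm_command:
  commands:
    - [1,-18,-46,0,0]
    - [1,-18,-46,0,0]
    - [1,-18,-46,0,0]
    - [1,-18,-46,0,0]
    - [1,-18,-46,0,0]
    - [1,-18,-46,0,0]
    - [1,-18,-46,0,0]
    - [1,-18,-46,0,0]

```text
t: 2.1
eef_pos: [0.5075, -0.0427, 0.251]
tool_rot: [-0.355, -3.121, -0.0]
wrist_force: [0.1, 1.1, -1.1]
width: 1.001
finger_force: 0.0
```

Call:
arm_command:
  commands:
    - [1,-18,-46,0,0]
    - [1,-18,-46,0,0]
    - [1,-18,-46,0,0]
    - [1,-18,-46,0,0]
    - [1,0,0,0,-0.078]
    - [1,0,0,0,0]
    - [1,0,0,0,0]

```text
t: 2.98
eef_pos: [0.5366, -0.2356, 0.2511]
tool_rot: [-0.233, -3.132, -0.001]
wrist_force: [0.3, 0.7, 0.8]
width: 0.999
finger_force: 0.0
```

Run:
```python
from h import *
s=state();print(s["t"],s["eef_pos"],R.from_rotvec(s["tool_rot"]).as_matrix().round(3).tolist(),s["qpos"].round(2),s["wrist_force"])
cv2.imwrite("pics/w1.png",get_image("wrist")[:,:,::-1])
```

```text
2.975 [ 0.53656143 -0.23559504  0.25106583] [[-0.989, 0.148, -0.001], [0.148, 0.989, 0.001], [0.001, 0.001, -1.0]] [ 0.3   0.5   0.12  1.59 -0.07  1.06  1.86] [0.27638248 0.67708692 0.82991959]
```

View pics/w1.png

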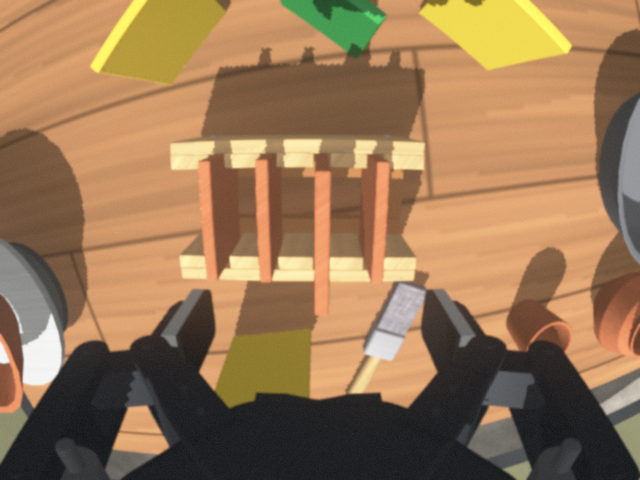

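The wrist view shows the tall tile edge-on. Its strip runs from about (321,155) to (322,313), centred between the fingers, which sit at columns 195 and 445. I'll extract the strip and check it against the top view.

```bash
cat >> h.py <<'E'
def wray(uv,pos,rot):
    c=C["wrist"];m=np.array(c["mtx"]);x=(uv[0]-m[0,2])/m[0,0];y=(uv[1]-m[1,2])/m[1,1];t=np.hypot(x,y)
    d=np.array([x/t*np.sin(t),y/t*np.sin(t),np.cos(t)]);T=np.array(c["T_tool_cam"]);Rm=R.from_rotvec(rot).as_matrix()
    return np.array(pos)+Rm@T[:3,3],Rm@T[:3,:3]@d
def wplane(uv,pos,rot,z): o,d=wray(uv,pos,rot);return o+d*(z-o[2])/d[2]
def ray(n,uv):
    c=C[n];W=np.linalg.inv(np.array(c["world_to_cam"]));return W[:3,3],W[:3,:3]@np.linalg.inv(c["mtx"])@np.array([*uv,1.])
def meet(a,b):
    (o,d),(p,e)=a,b;A=np.stack([d,-e],1);t=np.linalg.lstsq(A,p-o,rcond=None)[0];x=o+d*t[0];y=p+e*t[1];return (x+y)/2,np.linalg.norm(x-y)
E
python3 - <<'E'
from h import *
s=state();p,r=s["eef_pos"],s["tool_rot"]
im=cv2.imread("pics/w1.png");h=cv2.cvtColor(im,cv2.COLOR_BGR2HSV)
for v in range(150,321,10):
    row=im[v,305:340].astype(int);g=(h[v,305:340,0]<11)&(h[v,305:340,1]>125)&(h[v,305:340,2]>150);i=np.where(g)[0]
    print(v,(i.min()+305,i.max()+305,len(i)) if len(i) else None)
for v in range(304,322,2): print(v,im[v,322])
e=(322,314)
print(wplane(e,p,r,.17),wplane((322,240),p,r,.17))
print(meet(ray("top",(444.5,211.2)),wray(e,p,r)))
e2=plane("top",(439,265.8),.17);print(e2)
M=R.from_rotvec(r).as_matrix()
print("edge in tool",M.T@(wplane(e,p,r,.17)-p),M.T@(wplane((321.5,220),p,r,.17)-p))
E
```

```text
150 None
160 None
170 (np.int64(317), np.int64(327), 10)
180 (np.int64(314), np.int64(330), 7)
190 (np.int64(315), np.int64(330), 6)
200 (np.int64(315), np.int64(330), 6)
210 (np.int64(314), np.int64(330), 5)
220 (np.int64(314), np.int64(329), 3)
230 (np.int64(315), np.int64(329), 3)
240 (np.int64(315), np.int64(329), 4)
250 (np.int64(315), np.int64(329), 3)
260 None
270 (np.int64(327), np.int64(328), 2)
280 (np.int64(327), np.int64(327), 1)
290 (np.int64(314), np.int64(326), 3)
300 (np.int64(315), np.int64(315), 1)
310 (np.int64(315), np.int64(327), 2)
320 None
304 [112 162 244]
306 [115 164 245]
308 [113 163 244]
310 [112 162 242]
312 [108 157 242]
314 [115 163 241]
316 [114 164 226]
318 [111 161 219]
320 [113 162 221]
[ 0.59252137 -0.24074051  0.17      ] [ 0.5391745  -0.23306791  0.17      ]
(array([ 0.59068642, -0.24047855,  0.17314046]), np.float64(8.754094750738434e-05))
[ 0.49399748 -0.22674245  0.17      ]
edge in tool [-0.05609207  0.00304321  0.08116885] [0.01096974 0.00240712 0.0811987 ]
```

Top and wrist rays meet within 0.1 mm at z=0.173, which fits the stated height. The offset to the tile centre is dx −6 and dy +2.5. I'll descend to TCP z≈0.135 (squares top out at 0.12) and close.

Call:
arm_command:
  commands:
    - [1,-6,2.5,20,0]
    - [1,0,0,25,0]
    - [1,0,0,25,0]
    - [1,0,0,20,0]
    - [1,0,0,15,0]
    - [1,0,0,11,0]
    - [1,0,0,0,0]
    - [1,0,0,0,0]

```text
t: 4.03
eef_pos: [0.5433, -0.2353, 0.136]
tool_rot: [0.233, 3.132, -0.001]
wrist_force: [0.8, -0.1, 1.3]
width: 0.999
finger_force: 0.0
```

Call:
arm_command:
  commands:
    - [-0.3,0,0,0,0]
    - [-1,0,0,0,0]
    - [-1,0,0,0,0]
    - [-1,0,0,0,0]
    - [-1,0,0,0,0]
    - [-1,0,0,0,0]
    - [-1,0,0,0,0]
    - [-1,0,0,0,0]

```text
t: 5.03
eef_pos: [0.543, -0.235, 0.1355]
tool_rot: [0.233, 3.133, 0.0]
wrist_force: [0.7, 0.9, 1.9]
width: 0.113
finger_force: 58.9
```

Run:
```python
from h import *
s=state();print(s["t"],s["eef_pos"],s["width"],s["finger_force"],s["wrist_force"],s["ft_torque"])
w=get_image("wrist");cv2.imwrite("pics/w2.png",w[:,:,::-1])
```

```text
5.025 [ 0.54303233 -0.23502968  0.13548844] 0.11321365308581044 58.94516944885254 [0.6956613  0.93578991 1.86649283] [ 0.20123548  0.02787682 -0.00976344]
```

View pics/w2.png

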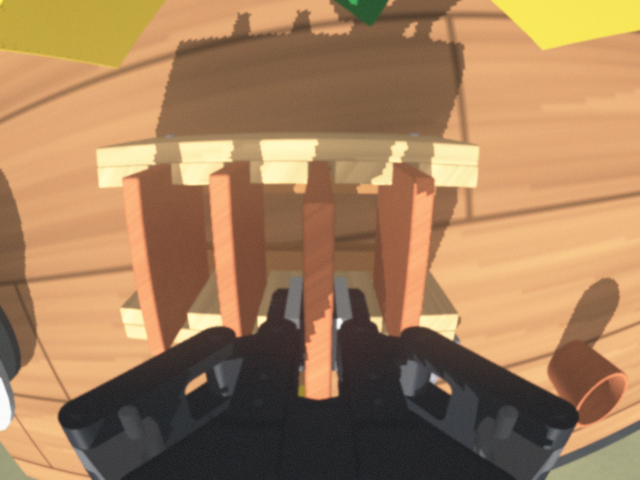

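The grip is good: the opening is about 9.6 mm with 59 N on the pads. The tile sits between them around (318,300), with the neighbours undisturbed. Now I'll lift straight up.

Call:
arm_command:
  commands:
    - [-1,0,0,-5,0]
    - [-1,0,0,-12,0]
    - [-1,0,0,-15,0]
    - [-1,0,0,-15,0]
    - [-1,0,0,-20,0]
    - [-1,0,0,-20,0]
    - [-1,0,0,-20,0]
    - [-1,0,0,-8,0]

```text
t: 6.08
eef_pos: [0.5435, -0.2355, 0.2525]
tool_rot: [0.233, 3.13, -0.002]
wrist_force: [0.3, -0.2, -3.3]
width: 0.106
finger_force: 58.4
```

Run:
```python
from h import *
s=state();print(s["t"],s["eef_pos"],s["width"],s["finger_force"],s["wrist_force"],s["ft_torque"])
M=R.from_rotvec(s["tool_rot"]).as_matrix();print((M.T@(np.array([.557,.2225,s["eef_pos"][2]])-s["eef_pos"]))*1000)
a=get_image("top")[150:330,330:540,::-1];b=get_image("scene")[150:330,130:340,::-1]
cv2.imwrite("pics/l.png",cv2.resize(np.hstack([a,b]),(800,343)))
```

```text
6.075 [ 0.54345996 -0.23551257  0.25250612] 0.10569459785513094 58.42041492462158 [ 0.28747826 -0.16670792 -3.33027801] [-0.00640362 -0.02265802 -0.00630065]
[ 54.52444102 454.95666521  -0.60640299]
```

View pics/l.png

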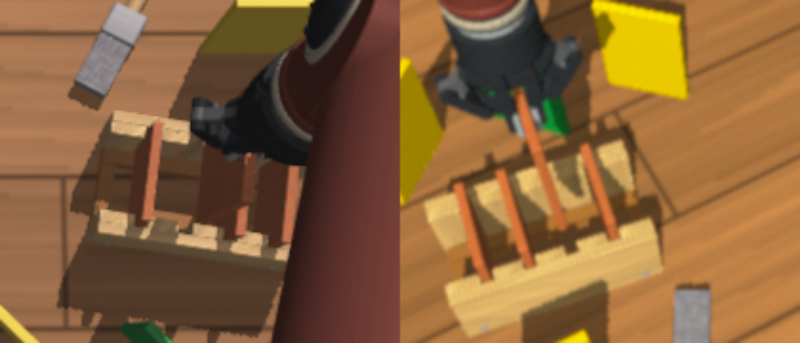

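The tile is out and hanging freely (about 3.3 N), and the square tiles are in place. I'll carry it 55 / 455 mm over to the basin.

Call:
arm_command:
  commands:
    - [-1,1,10,0,0]
    - [-1,3,25,0,0]
    - [-1,4,35,0,0]
    - [-1,5,40,0,0]
    - [-1,5,40,0,0]
    - [-1,5,40,0,0]
    - [-1,5,40,0,0]
    - [-1,5,40,0,0]

```text
t: 7.18
eef_pos: [0.5492, 0.039, 0.2494]
tool_rot: [-0.232, -3.131, -0.0]
wrist_force: [1.2, 0.5, -1.8]
width: 0.109
finger_force: 58.4
```

Call:
arm_command:
  commands:
    - [-1,5,40,0,0]
    - [-1,5,40,0,0]
    - [-1,4,35,0,0]
    - [-1,4,30,0,0]
    - [-1,3,20,0,0]
    - [-1,1,12,0,0]
    - [-1,0,8,0,0]
    - [-1,0,0,0,0]

```text
t: 8.18
eef_pos: [0.556, 0.2227, 0.2502]
tool_rot: [-0.234, -3.133, 0.001]
wrist_force: [0.4, -0.2, -2.3]
width: 0.105
finger_force: 58.4
```

Run:
```python
from h import *
s=state();print(s["t"],s["eef_pos"],s["tool_rot"],s["width"],s["finger_force"],s["wrist_force"],s["ft_torque"])
a=get_image("top")[150:330,90:300,::-1];b=get_image("scene")[60:240,300:510,::-1]
cv2.imwrite("pics/b.png",cv2.resize(np.hstack([a,b]),(800,343)))
```

```text
8.175 [0.55601528 0.22267779 0.25016109] [-2.34248005e-01 -3.13268474e+00  7.55994871e-04] 0.10507454221325568 58.426963090896606 [ 0.38981043 -0.15155484 -2.25560973] [ 0.01720132  0.00777209 -0.05681453]
```

View pics/b.png

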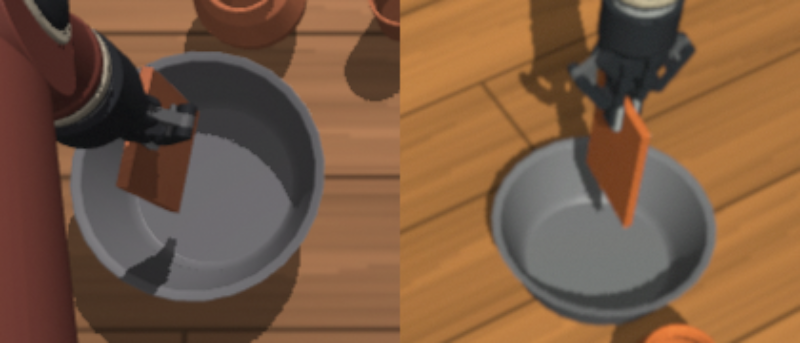

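The tile hangs over the basin in both views. Its lower corners are near (118,185) and (180,211) in the top crop, and near (588,172) and (628,226) in the scene crop. I'll compare these with the projected corners.

Run:
```python
from h import *
c=np.array([.556,.2225,0]);d=np.array([.989,-.149,0])*.05;n=np.array([.149,.989,0])*.005
def z(k,X):
    u=proj(k,X);return ((u-(90,150))*800/420 if k=="top" else (u-(300,60))*800/420+(400,0)).round(0)
for h in(.135,.285):
  for s in(1,-1):
    for t in (1,-1):
        X=c+s*d+t*n+[0,0,h];print(h,"+x" if s>0 else "-x",t,z("top",X),z("scene",X))
q=lambda k,u:(np.array(u)-(0 if k=="top" else 400,0))*420/800+((90,150) if k=="top" else (300,60))
print("+x low",tri(q("top",(180,211)),q("scene",(588,172))),tri(q("top",(118,185)),q("scene",(628,226))),tri(q("top",(180,211)),q("scene",(628,226))))
```

```text
0.135 +x 1 [190. 111.] [630. 222.]
0.135 +x -1 [200. 112.] [622. 225.]
0.135 -x 1 [169. 212.] [592. 156.]
0.135 -x -1 [180. 214.] [584. 159.]
0.285 +x 1 [141.  66.] [650. 130.]
0.285 +x -1 [153.  68.] [641. 133.]
0.285 -x 1 [115. 188.] [607.  61.]
0.285 -x -1 [127. 189.] [598.  64.]
+x low [0.51117364 0.22991534 0.11393902] [0.54435354 0.2982663  0.01524782] [ 0.53280952  0.27705666 -0.00121403]
```

The projected corners match the observed ones within about 2 px, so the tile is upright and level with its foot near z=0.135. Now I hold for 3 s.

Call:
arm_command:
  commands:
    - [-1,0,0,0,0]
    - [-1,0,0,0,0]
    - [-1,0,0,0,0]
    - [-1,0,0,0,0]
    - [-1,0,0,0,0]
    - [-1,0,0,0,0]
    - [-1,0,0,0,0]
    - [-1,0,0,0,0]

```text
t: 9.28
eef_pos: [0.5559, 0.223, 0.2503]
tool_rot: [0.234, 3.133, -0.0]
wrist_force: [0.5, 0.6, -2.2]
width: 0.111
finger_force: 58.4
```

Call:
arm_command:
  commands:
    - [-1,0,0,0,0]
    - [-1,0,0,0,0]
    - [-1,0,0,0,0]
    - [-1,0,0,0,0]
    - [-1,0,0,0,0]
    - [-1,0,0,0,0]
    - [-1,0,0,0,0]
    - [-1,0,0,0,0]

```text
t: 10.28
eef_pos: [0.5559, 0.223, 0.2503]
tool_rot: [-0.233, -3.133, 0.0]
wrist_force: [0.8, 0.5, -2.3]
width: 0.111
finger_force: 58.4
```

Call:
arm_command:
  commands:
    - [-1,0,0,0,0]
    - [-1,0,0,0,0]
    - [-1,0,0,0,0]
    - [-1,0,0,0,0]
    - [-1,0,0,0,0]
    - [-1,0,0,0,0]
    - [-1,0,0,0,0]
    - [-1,0,0,0,0]

```text
t: 11.28
eef_pos: [0.5559, 0.223, 0.2503]
tool_rot: [-0.233, -3.133, 0.0]
wrist_force: [0.2, -0.9, -1.3]
width: 0.108
finger_force: 58.4
```

Call:
arm_command:
  commands:
    - [-1,0,0,0,0]
    - [-1,0,0,0,0]
    - [-1,0,0,0,0]
    - [-1,0,0,0,0]

```text
t: 11.78
eef_pos: [0.5559, 0.223, 0.2503]
tool_rot: [-0.233, -3.133, 0.0]
wrist_force: [0.5, 0.9, -2.0]
width: 0.108
finger_force: 58.4
```

```bash
python3 -c "
from rig import *
s=state();print(s['t'],s['eef_pos'],s['width'],s['finger_force'])
print(job_done())"
```

```text
11.775 [0.55587909 0.22300576 0.25030246] 0.10812049676224764 58.433189392089844
the job is handed in; nothing more can be done
None
```

I handed the job in at 11.8 s with the tall tile still gripped, upright and level over the middle of the basin, its lower edge about 5.5 cm above the rim, after holding it steady for over 3 s; the judging gave no result back.

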